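# Pack a ward box with a jar and two cartons

## Task

Pack the order into the shallow blue ward box: the blue-capped tablet jar that already stands in it, the white carton with the orange bands and the white carton with the red stripes. They only just fit side by side in one row, and the jar stands where it blocks the room, so move it along; in the end all three must stand upright, flat on the floor of the box. Do not tip any of them over on the way, and leave everything else on the worktop where it is.

Things in the scene. Friction and masses are not known exactly. Their poses are not given: they have to be found in the camera images.
- ward_box: Shallow open blue plastic box, fixed to the worktop. Outside 74 x 154 x 34 mm (x, y, z; finger tabs add 13 mm at each y end, the rim 3 mm each x side), inside 68 mm along its x and 148 mm along its y, walls and floor 3 mm. Origin: centre of its underside; the row of goods runs along its y axis.
- jar: White tablet jar with blue ribbed cap and green label line, loose, standing in the box. 76 mm high; body diameter 47 mm up to 58 mm, cap diameter 44 mm above. Origin: centre of its underside (so 3 mm above the box's underside while it stands in the box); z up its axis.
- carton_orange: White folding carton with orange bands, loose, standing upright on the worktop. 42 (its x) x 62 (its y) x 85 mm high. Origin: centre of its underside.
- carton_red: White folding carton with red vertical stripes, loose, standing upright on the worktop. 47 (its x) x 62 (its y) x 76 mm high. Origin: centre of its underside.
- orange_jar: Bystander: orange tablet jar with white cap, loose, diameter 47, height 76 mm. Origin: centre of its underside.
- tape: Bystander: roll of brown packing tape lying flat, loose, diameter 96, height 48 mm. Origin: centre of its underside.
- green_vial: Bystander: small glass vial with green cap, loose, diameter 26, height 57 mm. Origin: centre of its underside.
- wood_stamp: Bystander: wooden hand stamp, loose, 25 x 52 x 69 mm high. Origin: centre of its underside.
Not all that is in view belongs to the job. What is shaped like the jar but purple is not meant.

How it is judged:
At the end, for the whole second after the job is handed in: The jar and both cartons stand inside the blue box, each with its origin within 34 mm (box x) and 74 mm (box y) of the box's origin and at most 8 mm above the box's underside (the floor is at 3 mm), tilted less than 0.1 rad, at rest (under 0.02 m/s) (x of jar in the frame of ward_box between -0.034 and 0.034 m and y of jar in the frame of ward_box between -0.074 and 0.074 m and z of each of jar, carton_orange, carton_red in the frame of ward_box below 0.008 m and angle between each of jar, carton_orange, carton_red's own z axis and vertical below 0.1 rad and linear speed of each of jar, carton_orange, carton_red below 0.02 m/s and x of carton_orange in the frame of ward_box between -0.034 and 0.034 m and y of carton_orange in the frame of ward_box between -0.074 and 0.074 m and x of carton_red in the frame of ward_box between -0.034 and 0.034 m and y of carton_red in the frame of ward_box between -0.074 and 0.074 m); the robot touches nothing.
It fails at once if one of the three goods is tipped over (more than 0.6 rad from upright) (angle between any of jar, carton_orange, carton_red's own z axis and vertical above 0.6 rad).
It fails at once if one of the four loose bystanders (orange tablet jar, tape roll, green-capped vial, wooden stamp) is shifted more than 30 mm (distance of any of orange_jar, tape, green_vial, wood_stamp from where it was at the start of the episode above 0.03 m).
It also fails if it takes over 72 s, if anything falls off the work surface, if the arm or the gripper's body presses on something with over 40 N, if the wrist force passes 120 N, or if a joint passes its speed limit or range.

## Robot

A 6-joint arm with a two-finger parallel gripper is mounted at the origin on a cart in front of the work surface, level with it; the furniture and walls round the work are solid. World frame = base frame: x ahead of the robot, y to its left, z up, the work surface at z = 0. Lengths are in m, angles in rad, forces in N, time in s.
With the tool pointing down it reaches from about 0.375 to 0.75 m from the base axis. Payload 9 kg.
Tool frame: the origin (TCP) lies at the very end of the fingers, on their centre line; the grasp point (between the pads) lies robot.hold_point_z behind it (robot.hold_point_z is the distance from the TCP to the grasp point, in m); z points along the fingers, x is the direction in which the jaws open and shut, and the axes are right-handed (so a half turn about z gives the same grasp; the last joint's range is limited). The gripper opens to 85 mm and grips with 20 to 120 N. Pads are 22 mm wide; open, the fingers measure 114 mm over their backs; the gripper's body (76 mm by 85 mm) begins 54 mm behind the grasp point. The pads swing forward as they close: fully open they stand 13 mm farther back than shut.
Start: joints at [1.112, 0.104, 0.097, 1.564, 0, 1.353], TCP at [0.143, 0.583, 0.231] pointing down, gripper open.
Joint ranges: [-2.99, 2.99], [-0.84, 1.86], [-1.1, 1.16], [-1.84, 2.11], [-1.51, 1.56], [-3.14, 3.14]. Speed limits (rad/s): [2.22, 2.22, 2.57, 3.14, 3.14, 3.14].

## Interface

Orientations are given as a 3x3 rotation matrix whose columns are the frame's x, y, z axes.
In Python, from cell import sensors, vision, order, nets, robot gives the robot as it stands.
- The arm moves only by the tool apply_moves, never from a script. Its argument "targets" is a list of rows, each a list of 5 numbers: the finger opening in m, from 0 to 0.0854, then the shift along the world's x, y, z in m, then the turn about the world's z in rad. A call has 1 to 12 rows; each row shifts and turns the commanded pose from where the row before left it; what a row does not reach is not made up. A row lasts 1/10 s, in which the tool goes at most 50 mm and 8.59 degrees, less where a joint would pass 70% of its speed; a pose out of reach is approached as far as the arm can. A call with a gripper value outside its range is refused whole. The fingers move at their own pace and stop on an object; "newtons" is the grip in N (left out, the last holds). Time passes only in rows, so rows that do not move let the fingers close. It gives the time, the measured TCP pose, the force and the opening at its end, in the units of the state.
- sensors.sense(): the state, without advancing time (a new reading comes with each control period).
- vision.snapshot(name): name is "scene" or "side" or "wrist"; returns (picture, depth): 384x512x3 uint8, blue, green, red; 384x512 float32, m along the optical axis (not along the pixel's ray), 0 where there is no reading.
- vision.get_calibration(name): a dict with "camera_matrix" (3x3 intrinsics, pixels), "rvec" (rotation vector, rad) and "tvec" (3), from world to camera coordinates, as OpenCV has them. Camera axes: x right, y down, z forward; pixel columns grow to the right and rows downward; lengths in m; the calibration is good to about 2 mm. A picture is of the moment at which its call begins: read the wrist's pose just before it. get_calibration takes no time and is no camera call; for the wrist camera it gives the pose at the moment of the call.
- order.sign_off(): hands the job in, once; it reports no verdict.
Trained networks look in the newest picture that a camera, given by its name, has taken for a name from the list of things; names that differ only in an ending like _2 or _b are one class to them, and where a whole thing is asked for, a point or a joint stands for the part that bears it (a point fixed in the world has none). Each returns a list of dicts, best first, with "confidence" (0 to 1); they miss things now and then, are a little off and sometimes report something else, mostly with a low value. They report only what shows in the picture. A call takes as long as a camera call. They do not tell look-alikes from the thing itself.
- nets.trace(target, camera): "mask" (384x512 bool, what is visible of it) and "centre" ([row, column] in pixels, amid what is visible of it).
The state is a dict: "time": time; "joint_pos": joint angles; "qd": joint speeds; "joint_efforts": joint torques, N m; "position": TCP position; "ee_rot": TCP orientation; "contact_force": force on the tool from outside, world axes, zero at the start; "moment": the same for the moment, N m; "finger_gap": finger opening in m.
Only numpy, scipy, OpenCV 4.12 (cv2) and the standard library are available. Lean on these libraries where they do the work, as an engineer would, in place of code of your own. Each camera call takes 0.05 s, during which the arm holds its last target. There are 200 camera calls.

## Working session

There is one attempt and no reset: what is moved stays moved. The work goes in short steps, Python scripts to look and compute and a tool call to move; the robot and the scene stay as the last step left them, time stands still between calls to the robot, and variables do not carry over. Pictures are saved under pics/ and viewed, about 8 in all and at most 12, crops included, and the job is handed in when it is done.

Besides the shell and the picture viewer there is one more tool, called after "Call:" as a command line: name --pt "numbers of a row" for each row, then --argument value for the rest. apply_moves: Moves the arm, as the interface text tells. Its arguments: {"type":"object","properties":{"targets":{"type":"array","items":{"type":"array","items":{"type":"number"}}},"newtons":{"type":"number"}},"required":["targets"]}

```bash
mkdir -p pics; cat > h.py <<'E'
import numpy as np, cv2
from cell import sensors, vision, order, nets, robot
def pts(name,depth,mask):
    c=vision.get_calibration(name);K=np.array(c["camera_matrix"]);R=cv2.Rodrigues(np.array(c["rvec"],float))[0];t=np.array(c["tvec"],float).ravel()
    v,u=np.nonzero(mask&(depth>0));d=depth[v,u]
    p=np.c_[(u-K[0,2])/K[0,0]*d,(v-K[1,2])/K[1,1]*d,d]
    return (p-t)@R
E
python3 - <<'E'
from h import *
print(sensors.sense()["position"],sensors.sense()["ee_rot"],robot.hold_point_z)
P={}
for cam in ["scene","side"]:
    im,d=vision.snapshot(cam);P[cam]=im;np.savez(f"{cam}.npz",im=im,d=d)
    for n in ["ward_box","jar","carton_orange","carton_red","orange_jar","tape","green_vial","wood_stamp"]:
        for r in nets.trace(n,cam)[:3]:
            if r["confidence"]<.3: continue
            p=pts(cam,d,r["mask"]); 
            if len(p)<20: continue
            top=p[p[:,2]>np.percentile(p[:,2],97)-.006]
            print(cam,n,round(r["confidence"],2),np.round(r["centre"]),"top",np.round(cv2.minAreaRect(top[:,:2].astype(np.float32)*1000)[0],0),cv2.minAreaRect(top[:,:2].astype(np.float32)*1000)[1:],round(np.median(top[:,2]),3))
cv2.imwrite("pics/a.png",cv2.resize(P["scene"],(800,600)));cv2.imwrite("pics/b.png",cv2.resize(P["side"],(800,600)))
E
```

```text
[0.14291675 0.58239062 0.2305186 ] [[ 2.38504706e-01  9.71141158e-01 -5.97553228e-04]
 [ 9.71140485e-01 -2.38505267e-01 -1.18118354e-03]
 [-1.28961555e-03 -2.98590298e-04 -9.99999124e-01]] 0.0187
scene ward_box 0.7 [192. 187.] top [483. 141.] ((86.17219543457031, 167.79835510253906), 16.040298461914062) 0.033
scene jar 0.85 [202. 218.] top [428. -18.] ((42.21506118774414, 41.573368072509766), 77.99134063720703) 0.076
scene jar 0.54 [180. 192.] top [484. 134.] ((47.27429962158203, 42.64088439941406), 62.6610221862793) 0.079
scene carton_orange 0.56 [226. 305.] top [ 434. -350.] ((61.51295471191406, 43.13994598388672), 88.85910034179688) 0.086
scene carton_red 0.65 [235. 354.] top [ 498. -500.] ((19.047412872314453, 18.834877014160156), 84.32075500488281) 0.065
scene carton_red 0.63 [218. 249.] top [ 421. -155.] ((54.121543884277344, 61.12622833251953), 3.60060715675354) 0.076
scene orange_jar 0.53 [157. 171.] top [612. 311.] ((47.67013168334961, 44.89570999145508), 74.3705062866211) 0.076
scene tape 0.5 [167. 200.] top [500.  95.] ((13.566109657287598, 60.988956451416016), 5.272171974
[... 585 characters left out ...]
 carton_orange 0.81 [263. 266.] top [ 435. -349.] ((41.332828521728516, 60.48381423950195), 2.0304133892059326) 0.084
side carton_red 0.7 [220. 224.] top [ 423. -155.] ((44.787193298339844, 62.342445373535156), 4.194131374359131) 0.074
side orange_jar 0.7 [132. 214.] top [616. 308.] ((39.47944641113281, 33.79737854003906), 25.624359130859375) 0.073
side green_vial 0.49 [240. 293.] top [ 546. -316.] ((18.22314453125, 13.819841384887695), 54.0550422668457) 0.055
side wood_stamp 0.6 [298. 322.] top [ 500. -502.] ((17.74835968017578, 20.27193832397461), 1.1305969953536987) 0.066
side wood_stamp 0.34 [220. 225.] top [ 423. -155.] ((44.787193298339844, 62.342445373535156), 4.194131374359131) 0.074
```

View pics/a.png

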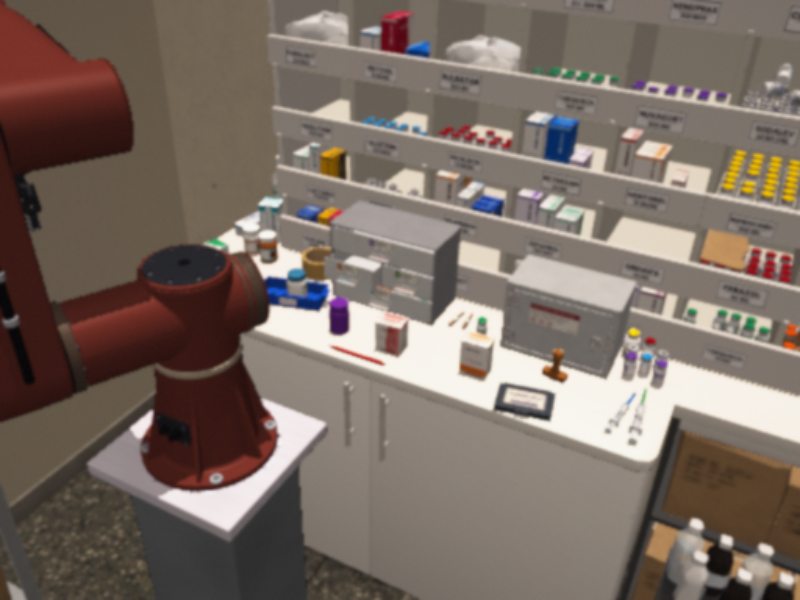

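View pics/b.png

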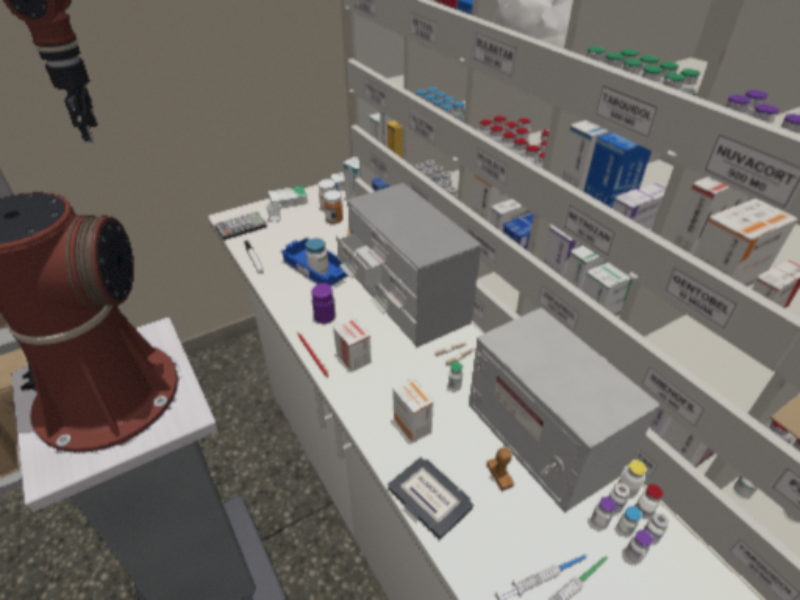

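The scene picture (800x600) shows the blue-capped jar in the blue box at (297,283) and the purple look-alike at (339,316). The orange-banded carton is at (477,355), the red-striped one at (392,333), the tape behind the box at (315,262), and the stamp at (557,365). The nets give jar candidates at (180,192) and (202,218). The first one stands in the box and is the one meant. I'll move above it for a close look, which also confirms the choice.

Call:
apply_moves --pt "0.085 0.02 -0.04 0.01 0" --pt "0.085 0.02 -0.04 0.01 0" --pt "0.085 0.03 -0.04 0.01 -0.1" --pt "0.085 0.03 -0.04 0.01 -0.1" --pt "0.085 0.03 -0.04 0.01 -0.1" --pt "0.085 0.03 -0.04 0.01 -0.1" --pt "0.085 0.03 -0.04 0.01 -0.1" --pt "0.085 0.03 -0.04 0.01 -0.1" --pt "0.085 0.03 -0.04 0.01 -0.1" --pt "0.085 0.03 -0.04 0.01 -0.1" --pt "0.085 0.03 -0.04 0.01 -0.1" --pt "0.085 0.02 -0.01 0 -0.1"

```text
time: 2.1
position: [0.4698, 0.1361, 0.3408]
ee_rot: [[0.949, 0.317, 0.002], [0.317, -0.949, -0.001], [0.002, 0.001, -1.0]]
contact_force: [0.4, 0.4, -0.1]
finger_gap: 0.0851
```

```bash
python3 - <<'E'
from h import *
s=sensors.sense();R=np.array(s["ee_rot"]);print(s["time"],np.round(s["position"],4),np.degrees(np.arctan2(R[1,0],R[0,0])),s["qd"][:2])
s=sensors.sense()
im,d=vision.snapshot("wrist");cv2.imwrite("pics/c.png",cv2.resize(im,(800,600)))
for n in ["ward_box","jar","tape"]:
    for r in nets.trace(n,"wrist")[:3]:
        p=pts("wrist",d,r["mask"]);print(n,r["confidence"],np.round(r["centre"]))
        if n=="ward_box":
            q=p[(p[:,2]>.02)&(p[:,2]<.037)]
            print("boxrim",cv2.minAreaRect(q[:,:2].astype(np.float32)*1000),len(q))
            np.save("box.npy",q)
        else:
            q=p[p[:,2]>np.percentile(p[:,2],95)-.004]
            print(cv2.minEnclosingCircle(q[:,:2].astype(np.float32)*1000),np.median(q[:,2]))
c=vision.get_calibration("wrist");RR=cv2.Rodrigues(np.array(c["rvec"]))[0];print("cam",-RR.T@np.array(c["tvec"]).ravel())
E
```

```text
2.1 [0.4698 0.1361 0.3408] 18.454874470995318 [-0.17478616  0.4817371 ]
ward_box 0.87 [142. 268.]
boxrim ((484.5909118652344, 150.27828979492188), (79.46207427978516, 176.78297424316406), 15.527483940124512) 1204
jar 0.75 [156. 269.]
((484.2898254394531, 138.88092041015625), 21.774324417114258) 0.07750331817284913
jar 0.6 [230. 210.]
((427.6372375488281, -14.540467262268066), 21.752988815307617) 0.07447134964455308
jar 0.39 [176. 365.]
((628.8228759765625, 167.0692901611328), 48.40669631958008) 0.046119646871497035
tape 0.81 [177. 364.]
((628.0509033203125, 168.30540466308594), 48.40678787231445) 0.04635227459703399
cam [0.44384604 0.20643875 0.48294045]
```

View pics/c.png

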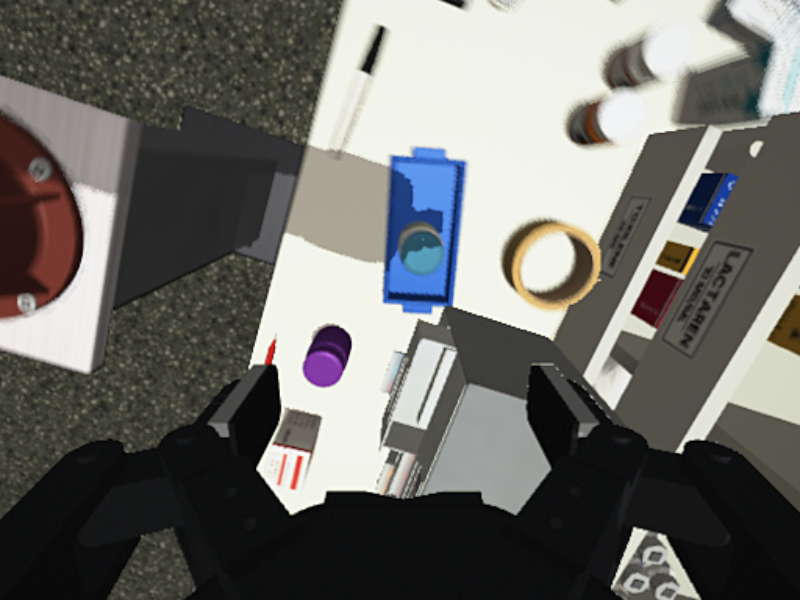

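The wrist view (800x600) confirms the blue-capped jar in the box at (422,250), with the purple decoy outside it at (327,357). The tape is at (553,263), and a drawer unit sits off the -y end of the box. The arm was still moving, so I'll measure again now it's at rest, along with the nearby furniture heights.

```bash
python3 - <<'E'
from h import *
im,d=vision.snapshot("wrist");s=sensors.sense()
d0=d
for n in ["ward_box","jar"]:
    r=nets.trace(n,"wrist")[0]
    p=pts("wrist",d,r["mask"])
    if n=="ward_box":
        q=p[(p[:,2]>.02)&(p[:,2]<.04)]
        B=cv2.minAreaRect(q[:,:2].astype(np.float32)*1000);print(B)
    else:
        q=p[p[:,2]>np.percentile(p[:,2],95)-.004]
        J=cv2.minEnclosingCircle(q[:,:2].astype(np.float32)*1000);print(J,np.median(q[:,2]))
a=np.radians(B[2]);a-= 0 if abs(B[2])<45 else np.pi/2
R=np.array([[np.cos(a),np.sin(a)],[-np.sin(a),np.cos(a)]])
print("jar in box",R@(np.array(J[0])-B[0]))
p=pts("wrist",d,np.ones(d.shape,bool));q=(p[:,:2]*1000-B[0])@R.T
print("heights mm; rows y_box +100..-160, cols x_box -80..140 step20")
for y in range(100,-180,-20):
    print(y,[ (lambda m:int(1000*np.percentile(p[m,2],95)) if m.sum()>3 else -1)((abs(q[:,0]-x)<10)&(abs(q[:,1]-y)<10)) for x in range(-80,160,20)])
E
```

```text
((485.41156005859375, 148.53823852539062), (79.37889862060547, 178.43544006347656), 15.4557466506958)
((486.1690368652344, 137.54901123046875), 21.343996047973633) 0.07967251235488898
jar in box [ -2.19847951 -10.7936822 ]
heights mm; rows y_box +100..-160, cols x_box -80..140 step20
100 [17, 2, 2, 2, 2, 2, 2, 3, 2, 3, 3, 3]
80 [2, 2, 35, 35, 35, 35, 35, 3, 3, 3, 3, 3]
60 [2, 2, 35, 5, 5, 5, 35, 3, 2, 3, 2, 2]
40 [2, 2, 36, 6, 6, 5, 35, 2, 3, 2, 2, 3]
20 [2, 430, 442, 442, 441, 425, 433, 418, 2, 3, 49, 49]
0 [432, 431, 435, 435, 435, 421, 429, 411, 3, 49, 50, 2]
-20 [419, 417, 35, 80, 80, 415, 417, 2, 2, 49, 2, 3]
-40 [2, 2, 35, 5, 80, 5, 35, 3, 2, 49, 49, 2]
-60 [2, 2, 35, 5, 5, 5, 35, 3, 2, 48, 49, 49]
-80 [2, 2, 35, 35, 123, 120, 200, 2, 2, 2, 2, 48]
-100 [2, 2, 2, 2, 129, 200, 202, 202, 202, 140, 91, 3]
-120 [74, 2, 2, 126, 128, 202, 202, 202, 202, 202, 85, 97]
-140 [77, 2, 54, 127, 73, 202, 202, 202, 203, 202, -1, -1]
-160 [77, 2, 83, 128, 73, 202, 202, 202, 202, 202, -1, -1]
```

Call:
apply_moves --pt "0.02 0.0036 0.0485 0 -0.052" --pt "0.02 0 0 -0.04 0" --pt "0.02 0 0 -0.05 0" --pt "0.02 0 0 -0.05 0" --pt "0.02 0 0 -0.05 0" --pt "0.02 0 0 -0.04 0" --pt "0.02 0 0 -0.03 0" --pt "0.02 0 0 0 0" --pt "0.02 0 0 0 0" --pt "0.02 0 0 0 0" --pt "0.02 0 0 0 0"

```text
time: 3.55
position: [0.4728, 0.1885, 0.0819]
ee_rot: [[0.961, 0.275, 0.003], [0.275, -0.961, 0.0], [0.003, 0.001, -1.0]]
contact_force: [-0.9, -0.5, 0.8]
finger_gap: 0.0196
```

Call:
apply_moves --pt "0.02 0.001 -0.004 -0.02 -0.008" --pt "0.02 0 0 -0.02 0" --pt "0.02 0 0 -0.018 0" --pt "0.02 0 0 0 0" --pt "0.02 0 0 0 0" --pt "0.02 0.0027 -0.0096 0 0" --pt "0.02 0.0027 -0.0096 0 0" --pt "0.02 0.0013 -0.0048 0 0" --pt "0.02 0.0013 -0.0048 0 0"

```text
time: 4.45
position: [0.481, 0.1547, 0.0221]
ee_rot: [[0.964, 0.266, 0.001], [0.266, -0.964, 0.0], [0.001, -0.0, -1.0]]
contact_force: [-0.1, 0.7, 1.4]
finger_gap: 0.0198
```

Call:
apply_moves --pt "0.02 0.0013 -0.0048 0 0" --pt "0.02 0.0013 -0.0048 0 0" --pt "0.02 0.0013 -0.0048 0 0" --pt "0.02 0.0013 -0.0048 0 0" --pt "0.02 0 0 0 0"

```text
time: 4.95
position: [0.4858, 0.1356, 0.0215]
ee_rot: [[0.964, 0.266, 0.0], [0.266, -0.964, -0.0], [-0.0, 0.0, -1.0]]
contact_force: [-1.0, 0.9, -0.4]
finger_gap: 0.0199
```

```bash
cat > look.py <<'E'
from h import *
C=np.array([485.4,148.5]);a=np.radians(15.46);R=np.array([[np.cos(a),np.sin(a)],[-np.sin(a),np.cos(a)]])
def boxf(xy): return R@(np.asarray(xy)[:2]-C)
E
python3 - <<'E'
from look import *
s=sensors.sense();print(s["position"],boxf(np.array(s["position"])*1000),s["contact_force"])
for cam in ["scene","side"]:
    im,d=vision.snapshot(cam)
    for r in nets.trace("jar",cam):
        p=pts(cam,d,r["mask"])
        if len(p)<20: continue
        q=p[p[:,2]>np.percentile(p[:,2],95)-.004]
        c=cv2.minEnclosingCircle(q[:,:2].astype(np.float32)*1000)
        print(cam,r["confidence"],r["centre"],c,boxf(c[0]),np.median(q[:,2]))
E
```

```text
[0.48577477 0.13560928 0.02151075] [ -3.07500962 -12.52419468] [-0.99677307  0.87521904 -0.44799311]
scene 0.77 [200.0, 216.9] ((423.1427917480469, -18.435348510742188), 21.800357818603516) [-104.5037587  -144.29946286] 0.07647476575461308
scene 0.74 [178.4, 195.5] ((489.4725341796875, 101.0699234008789), 22.163341522216797) [ -8.7180486  -46.79950138] 0.07896870463582
side 0.77 [164.9, 207.5] ((492.3776550292969, 98.82276916503906), 21.0300350189209) [ -6.51705831 -49.73975155] 0.0770845907917291
side 0.67 [195.0, 209.9] ((425.694580078125, -22.60765838623047), 21.16811752319336) [-103.15649643 -149.00102406] 0.07386627097245645
```

Call:
apply_moves --pt "0.02 0.0007 -0.0024 0 0" --pt "0.02 0.0004 -0.0015 0 0" --pt "0.02 0 0 0 0"

```text
time: 5.45
position: [0.4868, 0.1322, 0.0216]
ee_rot: [[0.964, 0.267, 0.0], [0.267, -0.964, 0.0], [0.0, 0.0, -1.0]]
contact_force: [-0.2, 0.5, -0.2]
finger_gap: 0.0202
```

Call:
apply_moves --pt "0.02 -0.0027 0.0096 0 0" --pt "0.02 0 0 0.03 0" --pt "0.02 0 0 0.05 0" --pt "0.02 0 0 0.05 0" --pt "0.085 0 0 0.05 0" --pt "0.085 0 0 0.05 0" --pt "0.085 -0.005 -0.03 0.02 0" --pt "0.085 -0.005 -0.03 0 0.14" --pt "0.085 -0.01 -0.04 0 0.14" --pt "0.085 -0.01 -0.04 0 0.14" --pt "0.085 -0.01 -0.04 0 0.14" --pt "0.085 0 0 0 0.1"

```text
time: 6.65
position: [0.4453, -0.0344, 0.2716]
ee_rot: [[0.616, 0.788, 0.0], [0.788, -0.616, -0.001], [-0.001, 0.001, -1.0]]
contact_force: [0.2, 0.3, 0.3]
finger_gap: 0.0851
```

Call:
apply_moves --pt "0.085 -0.01 -0.04 0 0.14" --pt "0.085 -0.01 -0.04 0 0.14" --pt "0.085 0 -0.03 0 0.14" --pt "0.085 0 0 0 0.14" --pt "0.085 0 0 0 0.14" --pt "0.085 0 0 0 0" --pt "0.085 0 0 0 0"

```text
time: 7.35
position: [0.4276, -0.136, 0.2717]
ee_rot: [[-0.014, 1.0, 0.0], [1.0, 0.014, 0.0], [0.0, 0.0, -1.0]]
contact_force: [-0.2, -0.2, 1.1]
finger_gap: 0.0849
```

```bash
cat >> look.py <<'E'
def carton(n,zmin,cam="wrist",save=None):
    s=sensors.sense();Rm=np.array(s["ee_rot"]);print(s["time"],np.round(s["position"],4),"yaw",np.degrees(np.arctan2(Rm[1,0],Rm[0,0])))
    im,d=vision.snapshot(cam)
    if save: cv2.imwrite(save,cv2.resize(im,(800,600)))
    for r in nets.trace(n,cam)[:3]:
        p=pts(cam,d,r["mask"]);q=p[(p[:,2]>zmin)&(p[:,2]<zmin+.02)]
        if len(q)>20: print(n,round(r["confidence"],2),r["centre"],cv2.minAreaRect(q[:,:2].astype(np.float32)*1000),np.median(q[:,2]))
E
python3 - <<'E'
from look import *
carton("carton_red",.068,save="pics/d.png")
E
```

```text
7.35 [ 0.4276 -0.136   0.2717] yaw 90.80357955239528
carton_red 0.91 [164.2, 245.2] ((425.10296630859375, -153.34280395507812), (45.80333709716797, 60.195133209228516), 3.50040340423584) 0.07621372957732488
```

View pics/d.png

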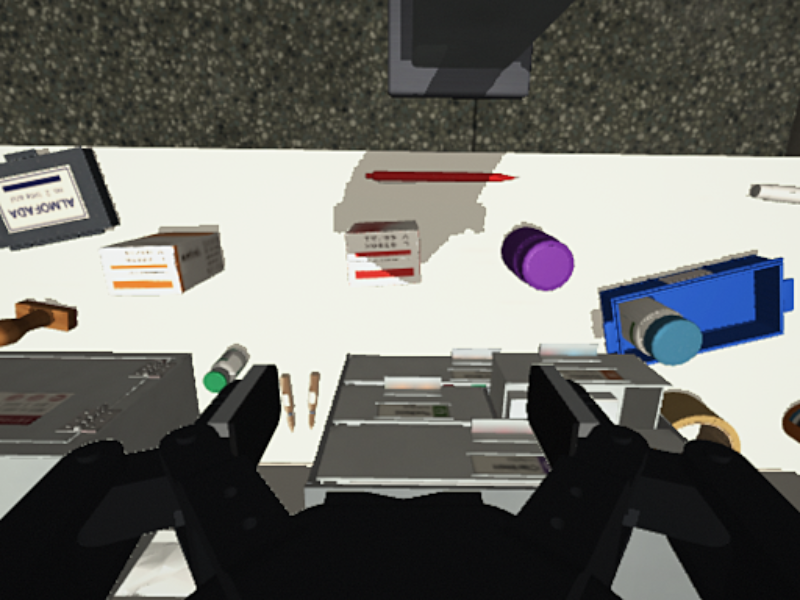

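The wrist view shows the red-striped carton at (383,253) and the orange-banded one at (160,262). The jar is now at the -y end of the box at (670,335) and still upright. I'll check clearance to the cabinet and where the jar stands.

```bash
python3 - <<'E'
from look import *
im,d=vision.snapshot("wrist")
p=pts("wrist",d,np.ones(d.shape,bool))
for lo,hi in [(-.25,-.2),(-.2,-.15),(-.15,-.1),(-.1,-.05)]:
    m=(p[:,2]>.09)&(p[:,2]<.24)&(p[:,1]>lo)&(p[:,1]<hi);print(lo,np.percentile(p[m,0],[0,1,5]) if m.sum() else None)
m=(p[:,2]>.09)&(p[:,2]<.24)&(p[:,1]>-.4)&(p[:,1]<-.3);print("orange side",np.percentile(p[m,0],[0,1]) if m.sum() else None)
for r in nets.trace("jar","wrist"):
    q=pts("wrist",d,r["mask"]);q=q[q[:,2]>np.percentile(q[:,2],95)-.004];c=cv2.minEnclosingCircle(q[:,:2].astype(np.float32)*1000);print(r["confidence"],r["centre"],c,boxf(c[0]),q[:,2].mean())
E
```

```text
-0.25 None
-0.2 [0.54043753 0.541024   0.54154954]
-0.15 [0.5395732  0.54035478 0.54098886]
-0.1 [0.50757524 0.50822209 0.52279525]
orange side [0.53883211 0.54029955]
0.84 [166.5, 345.7] ((429.10565185546875, -17.826740264892578), 21.691818237304688) [ -98.59442003 -145.30236922] 0.07624325169856289
0.82 [210.4, 419.9] ((493.6168518066406, 99.58304595947266), 21.890132904052734) [ -5.12003604 -49.33731121] 0.07929621964036111
```

Call:
apply_moves --pt "0.085 -0.0025 -0.0175 -0.03 0.047" --pt "0.085 0 0 -0.05 0" --pt "0.085 0 0 -0.05 0" --pt "0.085 0 0 -0.04 0" --pt "0.085 0 0 -0.03 0" --pt "0.085 0 0 -0.02 0" --pt "0.085 0 0 -0.016 0" --pt "0.085 0 0 0 0" --newtons 40

```text
time: 8.35
position: [0.4236, -0.1528, 0.0334]
ee_rot: [[-0.064, 0.998, -0.003], [0.998, 0.064, 0.002], [0.003, -0.003, -1.0]]
contact_force: [-0.7, 0.7, 0.3]
finger_gap: 0.0845
```

Call:
apply_moves --pt "0.05 0 0 0 0" --pt "0.05 0 0 0 0" --pt "0.05 0 0 0 0" --pt "0.05 0 0 0 0" --pt "0.05 0 0 0 0" --pt "0.05 0 0 0 0"

```text
time: 8.95
position: [0.4259, -0.1545, 0.037]
ee_rot: [[-0.065, 0.998, 0.002], [0.998, 0.065, -0.001], [-0.001, 0.002, -1.0]]
contact_force: [-0.1, 0.2, 6.8]
finger_gap: 0.0612
```

Call:
apply_moves --pt "0.05 0 0 0.01 0" --pt "0.05 0 0 0.03 0" --pt "0.05 0 0 0.04 0" --pt "0.05 0 0 0.04 0" --pt "0.05 0 0 0.04 0" --pt "0.05 0 0 0.04 0" --pt "0.05 0.004 0.03 0.02 -0.136" --pt "0.05 0.005 0.035 0 -0.137" --pt "0.05 0.005 0.035 0 -0.137" --pt "0.05 0.005 0.035 0 -0.137" --pt "0.05 0.005 0.035 0 -0.137" --pt "0.05 0.005 0.035 0 -0.137"

```text
time: 10.15
position: [0.4539, 0.0525, 0.2564]
ee_rot: [[0.69, 0.723, 0.001], [0.723, -0.69, -0.0], [0.0, 0.001, -1.0]]
contact_force: [0.6, -1.6, 0.6]
finger_gap: 0.0609
```

Call:
apply_moves --pt "0.05 0.005 0.035 0 -0.137" --pt "0.05 0.005 0.035 0 -0.137" --pt "0.05 0.005 0.035 0 -0.137" --pt "0.05 0.004 0.03 0 -0.134" --pt "0.05 0 0 0 0" --pt "0.05 0 0 0 0" --pt "0.05 0 0 0 0"

```text
time: 10.85
position: [0.4729, 0.1854, 0.256]
ee_rot: [[0.964, 0.267, 0.0], [0.267, -0.964, -0.0], [0.0, 0.0, -1.0]]
contact_force: [-0.0, 0.8, 0.2]
finger_gap: 0.061
```

```bash
python3 - <<'E'
from look import *
carton("carton_red",.0,save="pics/e.png")
im,d=vision.snapshot("wrist")
for r in nets.trace("carton_red","wrist")[:2]:
    p=pts("wrist",d,r["mask"]);print(r["confidence"],r["centre"],p.min(0),p.max(0))
    m=p[:,2]>np.percentile(p[:,2],97)-.006
    c=cv2.minAreaRect(p[m][:,:2].astype(np.float32)*1000);print("top",c,boxf(c[0]))
for r in nets.trace("ward_box","wrist")[:1]:
    p=pts("wrist",d,r["mask"]);q=p[(p[:,2]>.02)&(p[:,2]<.04)];c=cv2.minAreaRect(q[:,:2].astype(np.float32)*1000);print("box",c,boxf(c[0]))
s=sensors.sense();print(boxf(np.array(s["position"])*1000),s["finger_gap"])
E
```

```text
10.85 [0.4729 0.1854 0.256 ] yaw 15.504527357398322
0.6 [253.9, 257.6] [ 0.40903668  0.07268252 -0.00062303] [0.57763796 0.2148527  0.33706266]
top ((472.1497802734375, 185.10675048828125), (60.63560104370117, 46.12474822998047), 15.844695091247559) [-3.01268488 38.81425297]
box ((473.06597900390625, 193.886962890625), (79.37227630615234, 83.0815200805664), 15.2358980178833) [ 0.21086516 47.03254203]
[-2.04355137 38.83680405] 0.06098806890756164
```

View pics/e.png

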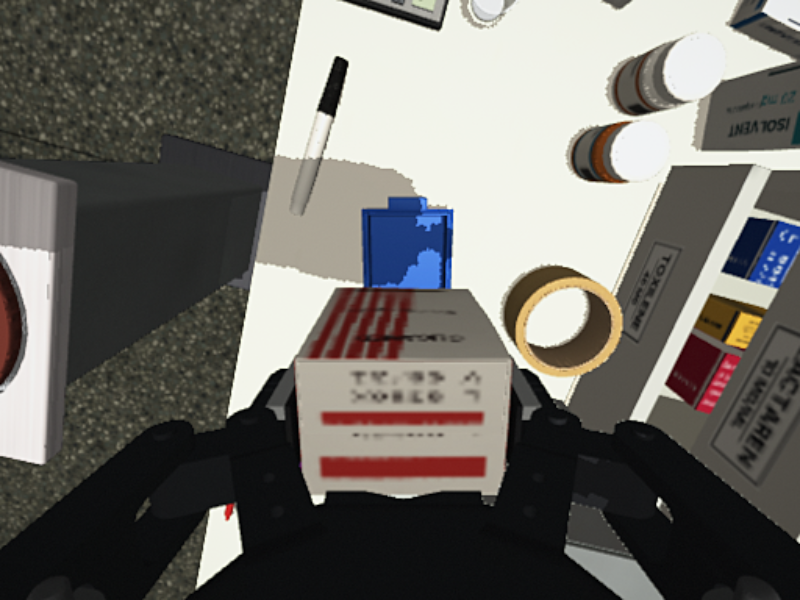

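The red carton is held level above the box, which shows at (408,250). I'll centre it and lower it.

Call:
apply_moves --pt "0.05 0.0003 0.0091 -0.03 0" --pt "0.05 0 0 -0.05 0" --pt "0.05 0 0 -0.05 0" --pt "0.05 0 0 -0.03 0" --pt "0.05 0 0 -0.016 0" --pt "0.05 0 0 0 0" --pt "0.05 0 0 0 0"

```text
time: 11.8
position: [0.4735, 0.1949, 0.0803]
ee_rot: [[0.964, 0.266, 0.0], [0.266, -0.964, 0.0], [0.0, 0.0, -1.0]]
contact_force: [-0.4, -0.3, 0.6]
finger_gap: 0.061
```

```bash
cat > chk.py <<'E'
from look import *
import sys
s=sensors.sense();print(s["time"],np.round(s["position"],4),boxf(np.array(s["position"])*1000),s["finger_gap"],np.round(s["contact_force"],1))
im,d=vision.snapshot("wrist")
for n in sys.argv[2:]:
  for r in nets.trace(n,"wrist")[:2]:
    p=pts("wrist",d,r["mask"]);m=p[:,2]>np.percentile(p[:,2],95)-.006
    c=cv2.minAreaRect(p[m][:,:2].astype(np.float32)*1000);print(n,r["confidence"],r["centre"],"top",c,boxf(c[0]),np.median(p[m][:,2]))
p=pts("wrist",d,np.ones(d.shape,bool));q=(p[:,:2]*1000-C)@R.T
rim=(p[:,2]>.028)&(p[:,2]<.04)&(abs(q[:,0])<50)&(abs(q[:,1])<100)
for y in range(-90,100,20):
    m=rim&(abs(q[:,1]-y)<10)
    if m.sum()>5: print("rim y",y,"x",np.round(np.percentile(q[m,0],[1,99]),1))
cv2.imwrite("pics/"+sys.argv[1],cv2.resize(im,(800,600)))
E
python3 chk.py f.png carton_red
```

```text
11.8 [0.4735 0.1949 0.0803] [ 0.93602216 47.89798656] 0.06095822605833419 [-0.4 -0.3  0.6]
carton_red 0.77 [254.4, 257.2] top ((473.2872619628906, 194.95233154296875), (61.28194046020508, 45.97069549560547), 14.67331314086914) [ 0.70813199 48.00037581] 0.12042911332316875
rim y 50 x [-38.4  40.9]
rim y 70 x [-37.9  40.4]
rim y 90 x [-15.2  17.8]
```

View pics/f.png

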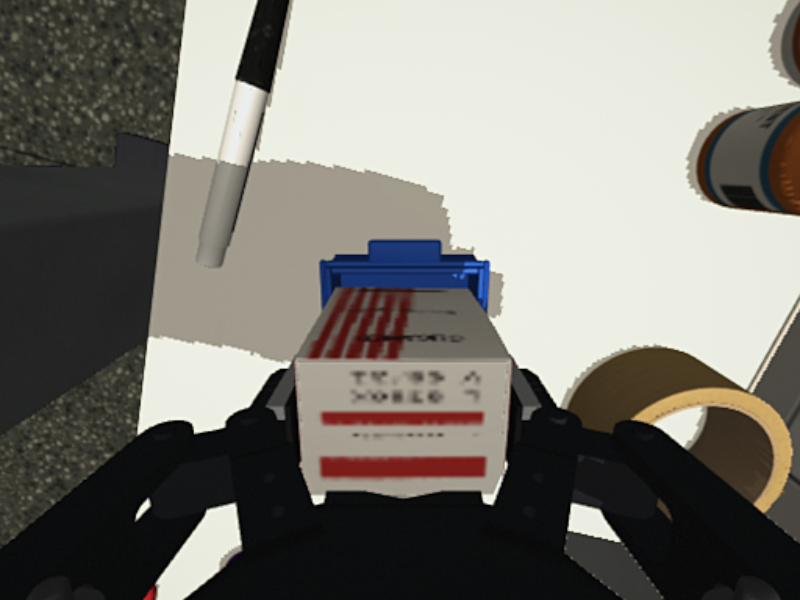

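The carton is centred over the box, with the rim visible at (325–488,262). Lowering it in.

Call:
apply_moves --pt "0.05 0 0 -0.01 0" --pt "0.05 0 0 -0.01 0" --pt "0.05 0 0 -0.01 0" --pt "0.05 0 0 -0.006 0" --pt "0.05 0 0 0 0"

```text
time: 12.4
position: [0.4723, 0.195, 0.0422]
ee_rot: [[0.964, 0.266, -0.002], [0.266, -0.964, -0.0], [-0.002, -0.0, -1.0]]
contact_force: [-0.8, -0.1, -0.6]
finger_gap: 0.0608
```

Call:
apply_moves --pt "0.05 0 0 -0.002 0" --pt "0.05 0 0 -0.001 0" --pt "0.05 0 0 0 0"

```text
time: 12.7
position: [0.4735, 0.1952, 0.0408]
ee_rot: [[0.964, 0.266, 0.0], [0.266, -0.964, 0.0], [0.0, 0.0, -1.0]]
contact_force: [0.0, 0.1, -0.8]
finger_gap: 0.0607
```

Call:
apply_moves --pt "0.05 0 0 -0.001 0" --pt "0.05 0 0 -0.001 0" --pt "0.05 0 0 0 0"

```text
time: 13.0
position: [0.4737, 0.1952, 0.04]
ee_rot: [[0.964, 0.266, 0.001], [0.266, -0.964, -0.0], [0.001, 0.0, -1.0]]
contact_force: [-3.5, 0.0, 10.9]
finger_gap: 0.0609
```

Call:
apply_moves --pt "0.085 0 0 0 0" --pt "0.085 0 0 0 0" --pt "0.085 0 0 0 0" --pt "0.085 0 0 0 0" --pt "0.085 0 0 0.02 0" --pt "0.085 0 0 0.04 0" --pt "0.085 0 0 0.05 0" --pt "0.085 0 0 0.05 0" --pt "0.085 0 0 0.05 0" --pt "0.085 0 -0.01 0.02 0" --pt "0.085 0 0 0 0" --pt "0.085 0 0 0 0"

```text
time: 14.2
position: [0.4735, 0.1851, 0.2682]
ee_rot: [[0.964, 0.266, 0.0], [0.266, -0.964, 0.0], [0.0, -0.0, -1.0]]
contact_force: [0.4, 0.5, -0.9]
finger_gap: 0.085
```

```bash
python3 chk.py g.png carton_red jar
```

```text
14.2 [0.4735 0.1851 0.2682] [-1.75685443 38.43811183] 0.08500820810984086 [ 0.4  0.5 -0.9]
carton_red 0.97 [158.8, 260.4] top ((471.4678039550781, 194.4003143310547), (60.35575866699219, 44.67051315307617), 15.543745994567871) [-1.19264096 47.95333721] 0.07787137214532637
jar 0.85 [275.5, 200.5] top ((428.1033020019531, -16.047075271606445), (42.574867248535156, 42.4906005859375), 12.407342910766602) [ -99.08610423 -143.31990626] 0.07475325988507464
jar 0.81 [220.6, 255.9] top ((492.9136657714844, 101.07881164550781), (42.0406608581543, 42.19905090332031), 60.027835845947266) [ -5.39905891 -47.70822194] 0.0776739182313989
rim y -90 x [-31.8  49.5]
rim y -70 x [-40.5  38.4]
rim y -50 x [-40.   37.7]
rim y -30 x [-41.   38.3]
rim y -10 x [-40.6  38. ]
rim y 10 x [-40.   37.5]
rim y 30 x [-40.9  38.3]
rim y 50 x [-40.6  37.6]
rim y 70 x [-39.9  38.1]
rim y 90 x [-17.4  14.3]
```

View pics/g.png

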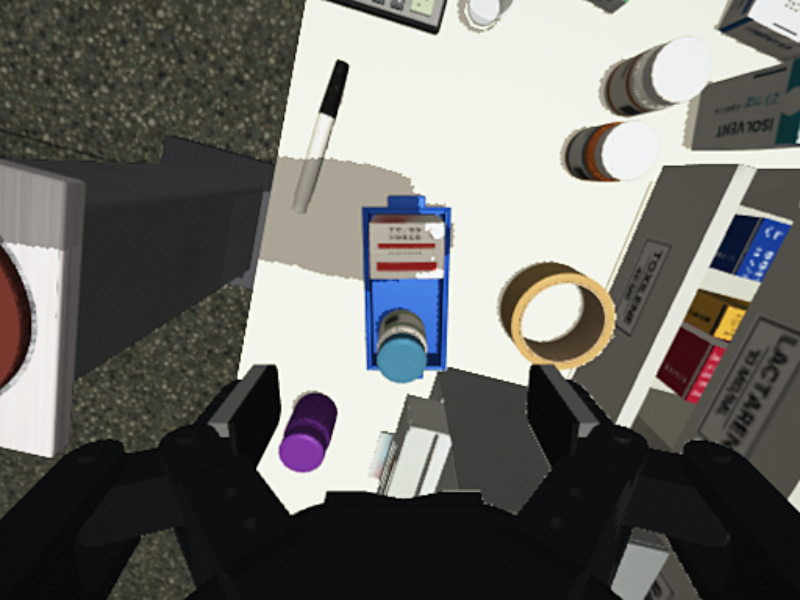

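The red carton stands flat in the box at (406,247) and the jar at (403,355). The free gap between them is about 48 mm for the 42 mm carton. Going to the orange carton.

Call:
apply_moves --pt "0.085 -0.004 -0.03 0 0.1" --pt "0.085 -0.004 -0.045 0 0.14" --pt "0.085 -0.004 -0.05 0 0.14" --pt "0.085 -0.004 -0.05 0 0.14" --pt "0.085 -0.004 -0.05 0 0.14" --pt "0.085 -0.004 -0.05 0 0.14" --pt "0.085 -0.004 -0.05 0 0.14" --pt "0.085 -0.004 -0.05 0 0.14" --pt "0.085 -0.004 -0.05 0 0.14" --pt "0.085 -0.004 -0.045 0 0.115" --pt "0.085 0 -0.04 0 0" --pt "0.085 0 -0.025 0 0"

```text
time: 15.55
position: [0.4375, -0.3124, 0.2668]
ee_rot: [[0.078, 0.997, -0.002], [0.997, -0.078, 0.002], [0.001, -0.002, -1.0]]
contact_force: [0.4, -0.1, -0.8]
finger_gap: 0.0849
```

Call:
apply_moves --pt "0.085 0 0 0 0" --pt "0.085 0 0 0 0" --pt "0.085 0 0 0 0"

```text
time: 15.85
position: [0.4384, -0.3091, 0.2682]
ee_rot: [[0.075, 0.997, -0.001], [0.997, -0.075, 0.001], [0.001, -0.001, -1.0]]
contact_force: [0.1, 1.2, 1.1]
finger_gap: 0.0852
```

```bash
python3 - <<'E'
from look import *
carton("carton_orange",.077,save="pics/h.png")
E
```

```text
15.85 [ 0.4384 -0.3091  0.2682] yaw 85.68127883256089
carton_orange 0.86 [167.4, 228.2] ((436.1385803222656, -347.6925048828125), (40.46946716308594, 59.8167610168457), 2.2684519290924072) 0.08669308751226194
```

View pics/h.png

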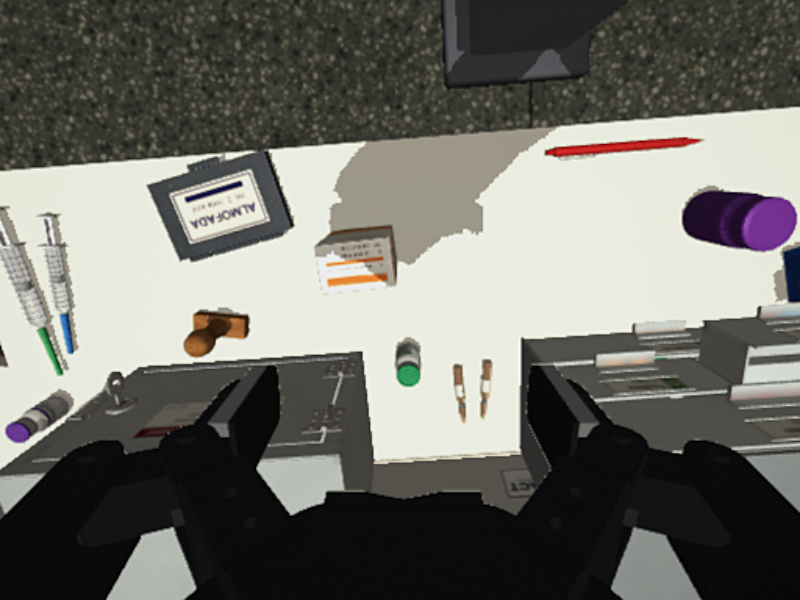

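The orange-banded carton is at (357,260) in the wrist view, with the vial at (408,363) and the stamp at (215,332) clear of the gripper. Grasping it.

Call:
apply_moves --pt "0.085 -0.0023 -0.0386 -0.01 0.115" --pt "0.085 0 0 -0.04 0" --pt "0.085 0 0 -0.05 0" --pt "0.085 0 0 -0.05 0" --pt "0.085 0 0 -0.04 0" --pt "0.085 0 0 -0.02 0" --pt "0.085 0 0 -0.016 0" --pt "0.085 0 0 0 0" --pt "0.085 0 0 0 0" --newtons 40

```text
time: 16.85
position: [0.4366, -0.349, 0.0438]
ee_rot: [[-0.039, 0.999, 0.001], [0.999, 0.039, -0.001], [-0.001, 0.001, -1.0]]
contact_force: [0.4, -0.6, 0.5]
finger_gap: 0.0849
```

Call:
apply_moves --pt "0.05 0 0 0 0" --pt "0.05 0 0 0 0" --pt "0.05 0 0 0 0" --pt "0.05 0 0 0 0" --pt "0.05 0 0 0 0" --pt "0.05 0 0 0 0"

```text
time: 17.45
position: [0.4369, -0.3498, 0.0446]
ee_rot: [[-0.039, 0.999, 0.002], [0.999, 0.039, -0.002], [-0.002, 0.002, -1.0]]
contact_force: [-1.0, 0.7, 6.0]
finger_gap: 0.061
```

Call:
apply_moves --pt "0.05 0 0 0.01 0" --pt "0.05 0 0 0.03 0" --pt "0.05 0 0 0.045 0" --pt "0.05 0 0 0.05 0" --pt "0.05 0 0 0.05 0" --pt "0.05 0 0 0.045 0" --pt "0.05 0 0.02 0 0" --pt "0.05 0 0.04 0 -0.12" --pt "0.05 0.003 0.045 0 -0.13" --pt "0.05 0.005 0.045 0 -0.13" --pt "0.05 0.005 0.045 0 -0.13" --pt "0.05 0.005 0.045 0 -0.13"

```text
time: 18.65
position: [0.4538, -0.1072, 0.2737]
ee_rot: [[0.57, 0.821, 0.001], [0.821, -0.57, -0.001], [0.0, 0.001, -1.0]]
contact_force: [0.2, -0.4, -1.2]
finger_gap: 0.0609
```

Call:
apply_moves --pt "0.05 0.005 0.045 0 -0.13" --pt "0.05 0.005 0.045 0 -0.13" --pt "0.05 0.005 0.045 0 -0.13" --pt "0.05 0.005 0.045 0 -0.13" --pt "0.05 0.005 0.04 0 -0.12" --pt "0.05 0.006 0.0385 0 -0.06" --pt "0.05 0 0 0 0" --pt "0.05 0 0 0 0" --pt "0.05 0 0 0 0"

```text
time: 19.55
position: [0.4846, 0.1426, 0.2731]
ee_rot: [[0.959, 0.284, 0.0], [0.284, -0.959, -0.0], [0.0, 0.0, -1.0]]
contact_force: [-1.0, -0.6, -0.4]
finger_gap: 0.0611
```

```bash
python3 chk.py i.png carton_orange carton_red; python3 -c "
from h import *;R=sensors.sense()['ee_rot'];print(np.degrees(np.arctan2(R[1][0],R[0][0])))"
```

```text
19.55 [0.4846 0.1426 0.2731] [-2.32763605 -5.48568954] 0.06111092496898098 [-1.  -0.6 -0.4]
carton_orange 0.73 [251.9, 254.9] top ((483.447509765625, 142.13323974609375), (60.2524528503418, 40.94048309326172), 16.362089157104492) [-3.57900194 -5.61592373] 0.31457736046901275
carton_red 0.95 [125.9, 262.7] top ((473.15936279296875, 194.01068115234375), (59.53074264526367, 45.485755920410156), 15.332266807556152) [ 0.33384905 47.12689087] 0.07904597633989797
rim y -30 x [-39.   39.1]
rim y -10 x [-38.9  39.5]
rim y 10 x [-38.6  39.6]
rim y 30 x [-38.5  39.2]
rim y 50 x [-38.3  39.6]
rim y 70 x [-38.2  39.5]
rim y 90 x [-16.4  16. ]
16.417679623239607
```

View pics/i.png

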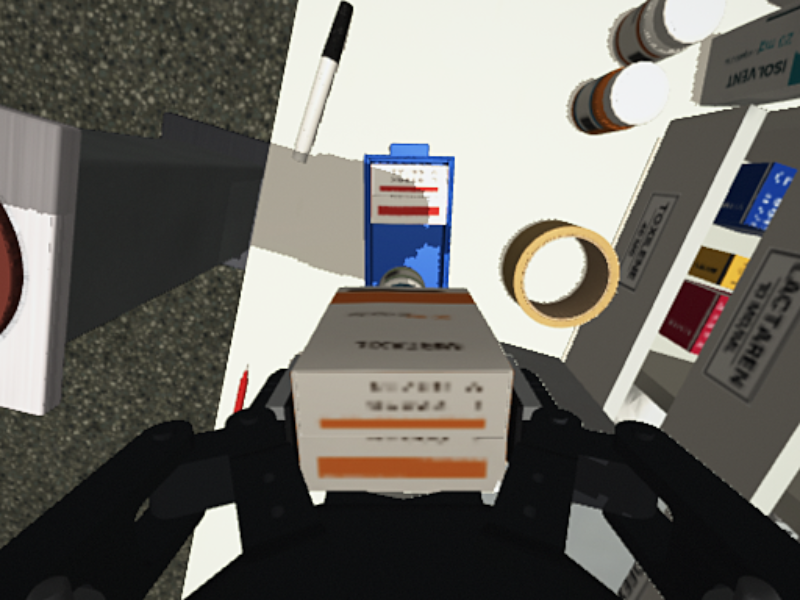

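The orange carton is held level, with the red carton in the box at (410,190) and the gap clear. I'll correct by a few mm, lower to just above the neighbours and check again.

Call:
apply_moves --pt "0.05 0.0016 0.0056 -0.02 -0.0166" --pt "0.05 0 0 -0.04 0" --pt "0.05 0 0 -0.04 0" --pt "0.05 0 0 -0.03 0" --pt "0.05 0 0 0 0" --pt "0.05 0 0 0 0" --pt "0.05 0 0 0 0"

```text
time: 20.4
position: [0.4875, 0.1486, 0.1452]
ee_rot: [[0.964, 0.268, 0.003], [0.268, -0.964, 0.0], [0.003, 0.001, -1.0]]
contact_force: [0.9, -0.6, 0.1]
finger_gap: 0.0612
```

```bash
python3 chk.py j.png carton_orange carton_red; python3 -c "
from h import *;R=sensors.sense()['ee_rot'];print(np.degrees(np.arctan2(R[1][0],R[0][0])))"
```

```text
20.4 [0.4875 0.1486 0.1452] [ 2.0595483  -0.48373418] 0.0611601626589402 [ 0.9 -0.6  0.1]
carton_orange 0.9 [251.9, 257.6] top ((486.00738525390625, 148.5082550048828), (60.11391067504883, 41.32634735107422), 15.596781730651855) [ 0.5876086  -0.15395168] 0.18646730589015104
carton_red 0.57 [139.5, 254.0] top ((472.442626953125, 194.65875244140625), (60.420631408691406, 44.508544921875), 15.593476295471191) [-0.18419949 47.94256995] 0.07861430781609259
rim y 10 x [-39.6  39.5]
rim y 30 x [-39.6  39.6]
rim y 50 x [-39.6  39.6]
rim y 70 x [-39.3  39.2]
rim y 90 x [-16.5  16.8]
15.53471434926735
```

Call:
apply_moves --pt "0.05 -0.0006 -0.0002 -0.015 0" --pt "0.05 0 0 -0.015 0" --pt "0.05 0 0 -0.015 0" --pt "0.05 0 0 -0.012 0" --pt "0.05 0 0 -0.01 0" --pt "0.05 0 0 0 0"

```text
time: 21.15
position: [0.4844, 0.1486, 0.0737]
ee_rot: [[0.963, 0.268, -0.003], [0.268, -0.963, -0.0], [-0.003, -0.001, -1.0]]
contact_force: [0.5, 0.4, -0.5]
finger_gap: 0.061
```

Call:
apply_moves --pt "0.05 0 0 -0.01 0" --pt "0.05 0 0 -0.01 0" --pt "0.05 0 0 -0.005 0" --pt "0.05 0 0 0 0"

```text
time: 21.55
position: [0.485, 0.1486, 0.0497]
ee_rot: [[0.963, 0.268, -0.001], [0.268, -0.963, -0.0], [-0.001, -0.0, -1.0]]
contact_force: [-0.3, 1.0, -0.4]
finger_gap: 0.0611
```

No contact on the way down. Touch down.

Call:
apply_moves --pt "0.05 0 0 -0.0015 0" --pt "0.05 0 0 -0.001 0" --pt "0.05 0 0 0 0"

```text
time: 21.85
position: [0.4858, 0.1487, 0.0484]
ee_rot: [[0.963, 0.268, 0.0], [0.268, -0.963, 0.0], [0.0, 0.0, -1.0]]
contact_force: [0.8, -0.1, -0.4]
finger_gap: 0.061
```

Call:
apply_moves --pt "0.05 0 0 -0.001 0" --pt "0.05 0 0 0 0"

```text
time: 22.05
position: [0.4859, 0.1487, 0.0476]
ee_rot: [[0.963, 0.268, 0.001], [0.268, -0.963, 0.0], [0.001, 0.0, -1.0]]
contact_force: [0.2, -0.1, 1.3]
finger_gap: 0.0613
```

Call:
apply_moves --pt "0.05 0 0 -0.0007 0" --pt "0.05 0 0 0 0" --pt "0.085 0 0 0 0" --pt "0.085 0 0 0 0" --pt "0.085 0 0 0 0" --pt "0.085 0 0 0 0" --pt "0.085 0 0 0.02 0" --pt "0.085 0 0 0.04 0" --pt "0.085 0 0 0.05 0" --pt "0.085 0 0 0.05 0" --pt "0.085 0 0 0.05 0" --pt "0.085 0 0 0 0"

```text
time: 23.25
position: [0.4882, 0.1488, 0.264]
ee_rot: [[0.963, 0.268, 0.01], [0.268, -0.963, 0.0], [0.01, 0.002, -1.0]]
contact_force: [0.6, 0.8, -0.3]
finger_gap: 0.0852
```

Call:
apply_moves --pt "0.085 0 0 0 0" --pt "0.085 0 0 0 0" --pt "0.085 0 0 0 0"

```text
time: 23.55
position: [0.4849, 0.1486, 0.2548]
ee_rot: [[0.963, 0.268, -0.003], [0.268, -0.963, -0.0], [-0.003, -0.001, -1.0]]
contact_force: [0.2, -0.1, -1.5]
finger_gap: 0.0844
```

```bash
python3 chk.py k.png carton_orange carton_red jar tape; python3 - <<'E'
from look import *
for cam in ["side","scene"]:
  im,d=vision.snapshot(cam)
  for n in ["carton_orange","carton_red","jar","green_vial","wood_stamp","orange_jar"]:
    for r in nets.trace(n,cam)[:2]:
        p=pts(cam,d,r["mask"])
        if len(p)>20:
            q=p[p[:,2]>np.percentile(p[:,2],95)-.006];c=cv2.minAreaRect(q[:,:2].astype(np.float32)*1000);print(cam,n,round(r["confidence"],2),np.round(c[0]),boxf(c[0]).round(),round(float(np.median(q[:,2])),4))
E
```

```text
23.55 [0.4849 0.1486 0.2548] [-0.46264595  0.23553386] 0.08437302021248173 [ 0.2 -0.1 -1.5]
carton_orange 0.65 [168.2, 259.5] top ((484.72833251953125, 148.6942596435547), (59.673248291015625, 39.634788513183594), 15.340482711791992) [-0.59558146  0.36627413] 0.08957376833958088
jar 0.89 [259.0, 193.8] top ((434.94720458984375, 46.42861557006836), (168.88095092773438, 36.15027618408203), 88.49364471435547) [-75.83596789 -84.92913551] 0.07692425122206069
jar 0.78 [202.7, 255.1] top ((494.5869140625, 100.97026062011719), (42.75635528564453, 41.80904006958008), 45.57562255859375) [ -3.81529009 -48.25887563] 0.08007981489972137
tape 0.63 [190.9, 374.8] top ((630.4505004882812, 163.07638549804688), (93.1353530883789, 92.9273452758789), 23.785600662231445) [143.68766969 -24.61650433] 0.04962127877385562
rim y -90 x [-13.9  49.7]
rim y -70 x [-38.2  40.4]
rim y -50 x [-37.8  39.7]
rim y -30 x [-38.7  40.4]
rim y -10 x [-38.3  39.9]
rim y 10 x [-37.9  40.6]
rim y 30 x [-38.7  39.8]
rim y 50 x [-38.1  40.5]
rim y 70 x [-38.5  39.7]
rim y 90 x [-15.   17.2]
side carton_orange 0.59 [485. 146.] [-1. -2.] 0.0865
side carton_red 0.63 [473. 188.] [-2. 42.] 0.0763
side jar 0.76 [493.  98.] [ -6. -51.] 0.0764
side jar 0.71 [614. 301.] [165. 113.] 0.073
side green_vial 0.58 [ 547. -315.] [ -64. -463.] 0.055
side orange_jar 0.55 [613. 306.] [165. 118.] 0.073
scene carton_orange 0.56 [481. 146.] [-5. -2.] 0.0893
scene carton_red 0.79 [469. 194.] [-4. 48.] 0.0791
scene carton_red 0.34 [468. 109.] [-27. -33.] 0.0328
scene jar 0.73 [428. -19.] [-100. -146.] 0.0757
scene jar 0.62 [616. 312.] [169. 123.] 0.0758
scene green_vial 0.42 [ 549. -315.] [ -62. -464.] 0.0559
scene wood_stamp 0.7 [ 497. -501.] [-162. -630.] 0.0667
scene orange_jar 0.65 [562. 273.] [107.  99.] 0.0758
scene orange_jar 0.32 [621. 173.] [137. -12.] 0.0479
```

View pics/k.png

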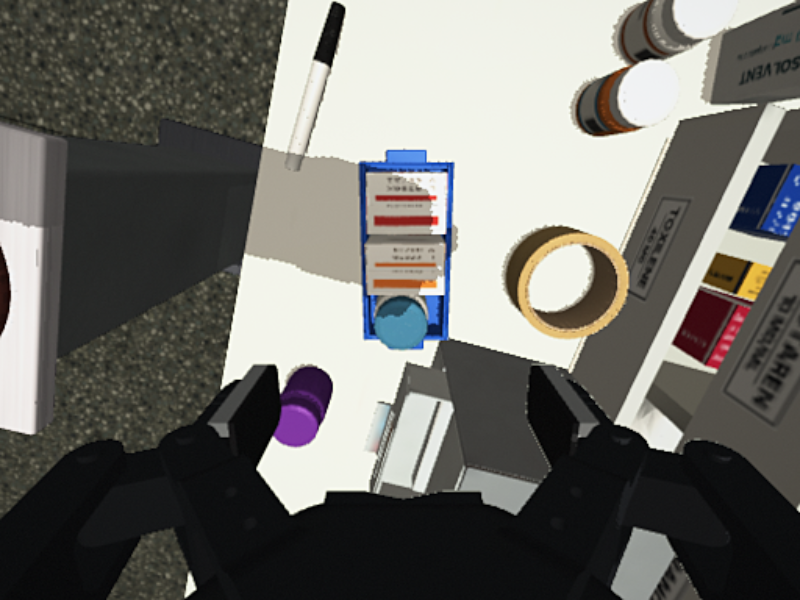

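The red carton at (407,203), the orange carton at (405,265) and the jar at (401,322) stand in one row in the box. Their measured tops (79, 90 and 80 mm) match all three standing on the floor, and the gripper is clear. Handing in.

```bash
python3 -c "
from cell import order
print(order.sign_off())"
```

```text
the job is handed in; nothing more can be done
None
```

The order is packed and handed in at about 24 s of the 72 s allowed. I pushed the blue-capped jar to the -y end of the box. Then I set the red-striped carton at the +y end and the orange-banded carton in the gap between them.

**Goods:** In the last wrist picture all three stand upright in one row, at box y of about +48 mm (red), 0 (orange) and −48 mm (jar). Their tops are within 2 mm of what they should be if standing on the box floor. The nets missed the red carton in that picture, so its figures come from the wrist view just before the orange carton went in and from the scene camera at the end. The side camera put the red carton about 6 mm off in y; that still counts as inside the box.

**Bystanders:** The vial, stamp and orange jar were each within a few mm of where they were first seen. The tape showed no meaningful shift: the wrist camera put it about 5 mm away from its earlier reading, roughly the measuring error. The scene camera's orange-jar detections at the end were muddled; I relied on the side camera for that one.

**Robot:** The gripper was open and well above the goods at hand-in. The highest force I saw at the end of any move was about 11 N.

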